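Hold the bolt head behind the conveyor bracket while the nut is run on

ROBOT

A 6-joint arm with a two-finger parallel gripper is mounted at the origin on the work surface. World frame = base frame: x ahead of the robot, y to its left, z up, the work surface at z = 0. Lengths are in m, angles in degrees, forces in N, time in s.
With the tool pointing down it reaches from about 0.325 to 0.9 m from the base axis. Payload 3.5 kg.
Tool frame: the origin (TCP) lies midway between the tips of the shut fingers; the grasp point (between the pads) lies robot.grip_point_offset behind it (robot.grip_point_offset is the distance from the TCP to the grasp point, in m); z points along the fingers, y is the line along which they close (so a half turn about z gives the same grasp; the last joint's range is limited). The gripper opens to 85 mm and grips with 20 to 120 N. Pads are 22 mm wide; open, the fingers measure 114 mm over their backs; the gripper's body (76 mm by 85 mm) begins 54 mm behind the grasp point. The pads swing forward as they close: fully open they stand 13 mm farther back than shut.
Start: joints at [67.185, 15.837, -1.513, 72.651, 0, 84.076], TCP at [0.182, 0.598, 0.231] pointing down, gripper open.
Joint ranges: [-178.77, 178.77], [-48.84, 107.48], [-61.69, 71.31], [-111.58, 123.2], [-90, 87.43], [-180, 180]. Speed limits (degrees/s): [147.25, 147.25, 180, 180, 180, 180].

INTERFACE

Orientations are given as a 3x3 rotation matrix whose columns are the frame's x, y, z axes.
In Python, from rig import robot, viewer gives the robot as it stands.
- The arm moves only by the shell command python3 -m creep 'ROWS'. ROWS is JSON, one flat list of numbers, 7 for each row, row after row: the shift along the tool's x, y, z as a fraction of full scale, then the turn, a rotation vector about the tool's x, y, z as a fraction of full scale, then the gripper's target within -1 to 1 (shut at 1, half-way at 0, fully open at -1). A call has 1 to 10 rows; each row is the pose to reach, as a shift and turn from the pose commanded when the call began, along the tool's axes at that moment, turning the shorter way round; what a row does not reach only later rows make up. Full scale, the value 1, is 80 cm for a shift and pi rad for a turn. A row lasts 1/10 s, in which the tool goes at most 50 mm and 8.59 degrees, less where a joint would pass 70% of its speed; a pose out of reach is approached as far as the arm can. A call with a number of a shift or a turn outside -1 to 1 is refused whole. A call with a gripper value outside its range is refused whole. The fingers move at their own pace and stop on an object; the grip force is fixed at half the most. Time passes only in rows, so rows that repeat a pose let the fingers close. It gives the time, the measured TCP pose, the force, the opening and the grip force at its end, in the units of the state.
- robot.read_state(): the state, without advancing time (a new reading comes with each control period).
- viewer.read_camera(name): name is "scene" or "side" or "wrist"; returns a dict with "image" (420x560x3 uint8, red, green, blue), "mtx" (3x3 intrinsics, pixels), "D" ([k1, k2, p1, p2, k3] as OpenCV has them; the pictures are not rectified), "rvec" (rotation vector, rad) and "tvec" (3), from world to camera coordinates, as OpenCV has them; the wrist camera has in their place "mount" (4x4, takes a point from camera to tool coordinates, whose origin is the TCP and whose axes are the flange's). Camera axes: x right, y down, z forward; pixel columns grow to the right and rows downward; lengths in m; the calibration is good to about 2 mm. A picture is of the moment at which its call begins: read the wrist's pose just before it. There is no depth.
- robot.sign_off(): hands the job in; it is judged then, once.
Trained networks look in the newest picture that a camera, given by its name, has taken for a name from the list of things; names that differ only in an ending like _2 or _b are one class to them, and where a whole thing is asked for, a point or a joint stands for the part that bears it (a point fixed in the world has none). Each returns a list of dicts, best first, with "confidence" (0 to 1); they miss things now and then, are a little off and sometimes report something else, mostly with a low value. They report only what shows in the picture. A call takes as long as a camera call.
- viewer.look_for(camera, target): "xyz" ([x, y, z] in m, in world coordinates, good to about 4 mm: the middle of the surface that is visible of it).
- viewer.cut_out(camera, target): "region" (420x560 bool, what is visible of it).
- viewer.mark_of(camera, target): "xyz" ([x, y, z] in m, in world coordinates, good to about 4 mm: a listed point, or the origin of a listed thing).
The state is a dict: "time_s": time; "joint_pos": joint angles; "qvel": joint speeds; "tau": joint torques, N m; "eef_pos": TCP position; "ee_rot": TCP orientation; "contact_force": force on the tool from outside, world axes, zero at the start; "ft_torque": the same for the moment, N m; "gripper_width": opening from 0.0 (shut) to 1.0 (fully open); "grasp_force": force on a finger pad.
Only numpy, scipy, OpenCV 4.12 (cv2) and the standard library are available. Lean on these libraries where they do the work, as an engineer would, in place of code of your own. Each camera call takes 0.05 s, during which the arm holds its last target. There are 200 camera calls.

TASK

The nut driver at one of the two conveyor brackets is running, but the whole bolt just spins along with the nut. Reach from above into the narrow gap behind that bracket, grasp the bolt's hidden hexagonal head between the fingers and hold it from turning until the nut has run on by at least half a turn, and finish still gripping it there. Leave the other bracket's bolt and everything else on the table and conveyor alone.

Things in the scene. Friction and masses are not known exactly. Their poses are not given: they have to be found in the camera images.
- conveyor: End section of a packing conveyor standing on the table: bed 250 mm deep (x) by 500 mm long (y), 165 mm tall, with a guide rail on its far side up to 218 mm. Origin on the table under the middle of its near face; its x axis points away from the robot, perpendicular to that face. The whole stands turned by up to 0.25 rad about the vertical.
- driven_bracket: The bracket to work at (left or right of the two): upright grey plate 100 mm wide (y), 8 mm thick, top at 190 mm, foot on its near side. Origin on the table under the middle of the plate's back face (towards the conveyor); axes parallel to the conveyor's. The only bracket with a nut driver at its near side.
- gap (a point): Middle of the gap's mouth above the bolt head, level with the plate's top (190 mm). The gap between the driven bracket's back face and the conveyor's near face is 50 mm wide, open at the top (the conveyor's top is at 165 mm) and at both ends; two struts cross it, between 60 and 90 mm height.
- driver (a point): Socket end of the cordless nut driver, on the bolt axis, 25 mm from the plate's back face towards the robot. Pistol shape, grey body, standing on its black battery on the robot's side of the driven bracket with its socket on the nut. It reaches 168 mm out from the plate's back face towards the robot and up to 187 mm height. Fixed, running.
- bolt_head: Hexagonal steel bolt head in the gap behind the driven bracket: 24 mm across flats, 27.7 across corners, 16 thick. Origin at its centre, 160 mm above the table (30 below the plate's top), 20 mm behind the plate's back face, 30 before the conveyor; a 20 mm round collar joins it to the plate. x axis: the horizontal bolt axis, away from the robot; y axis: normal to two flats; it turns about x.
- nut (a joint): Angle of the driven nut, rad, growing at about 0.5 rad/s while the bolt spins along. The thread drags the bolt along with only about 0.2 N m: when fingers close on the head from above, across the bolt axis, it gives way and lines up whatever the angle of its flats, and a grip of 30 N or more stops it.
- thread (a joint): How far the nut has run on along the held bolt (the nut's turn relative to the bolt), rad: 0 at the start, stays there while bolt and nut spin together, grows at roughly 0.4 rad/s while the head is held. Half a turn is 3.14 rad and takes about 8 s. It never ends: the nut keeps running.
- spare_head: Head of the same kind and size on the other bracket, which has no driver on it; same axes and offsets from its bracket, at rest. Origin at its centre. To be left alone.
- spare_corner (a point): A point near a corner of the spare head's rim, 13.5 mm from its axis; it moves if that bolt is turned.
- jar: glass jar with steel cap, 48 mm across, 75 tall, on the table between the two brackets, near side; origin at its underside or handle, bystander, to be left alone
- bowl: steel bowl, 110 mm across, 50 tall, on the conveyor bed; origin at its underside or handle, bystander, to be left alone
- wrench: steel wrench, 180 mm long, lying on the conveyor bed; origin at its underside or handle, bystander, to be left alone
- parts_tray: open steel tray 120 x 160 x 35 mm, on the table to the robot's right; origin at its underside or handle, bystander, to be left alone
- tub: white tub, 90 mm across, 100 tall, on the table to the robot's left; origin at its underside or handle, bystander, to be left alone
- cup: steel cup, 76 mm across, 85 tall, on the table to the robot's right; origin at its underside or handle, bystander, to be left alone
- brush: brush lying on the table to the robot's left; origin at its underside or handle, bystander, to be left alone

How it is judged (in metres and radians):
On the way:
1. the bolt head is between the fingers and has stopped turning (contact force between the fingers and bolt_head above 5 N and distance between the grasp point and bolt_head below 0.024 m and angular speed of bolt_head below 0.08 rad/s), for 0.3 s.
At the end, for the whole second after the job is handed in: The fingers grip the bolt head (over 5 N, its centre within 24 mm of the grasp point), the head stands still (under 0.08 rad/s) and the nut has run on by at least half a turn (3.14 rad) on the held bolt (all of step 1 and value of joint thread above 3.14 rad); the arm keeps its last pose, push and grip.
It fails at once if the other bracket's bolt is turned (its rim by more than 4 mm) (distance of spare_corner from where it was at the start of the episode above 0.004 m).
It fails at once if a bystander is shifted by more than 30 mm (distance of any of jar, bowl, wrench, parts_tray, tub, cup, brush from where it was at the start of the episode above 0.03 m).
It also fails if it takes over 45 s, if anything falls off the work surface, if the arm or the gripper's body presses on something with over 40 N, if the wrist force passes 120 N, or if a joint passes its speed limit or range.

## Working session

There is one attempt and no reset: what is moved stays moved. The work goes in short steps, Python scripts to look and compute and a shell command to move; the robot and the scene stay as the last step left them, time stands still between calls to the robot, and variables do not carry over. Pictures are saved under pics/ and viewed, at most 10 in all, crops included, and the job is handed in when it is done.

```bash
mkdir -p pics
cat > h.py <<'E'
import numpy as np,cv2
from rig import robot,viewer
def save(c,n):
    im=viewer.read_camera(c)["image"]; cv2.imwrite(f"pics/{n}.png",cv2.cvtColor(im,cv2.COLOR_RGB2BGR))
E
python3 - <<'E'
from h import *
np.set_printoptions(precision=4,suppress=True)
s=robot.read_state();print(s["time_s"],s["eef_pos"],s["ee_rot"],s["gripper_width"],robot.grip_point_offset)
for c in("scene","side"):
    save(c,c+"0")
    for t in("bolt_head","driver","gap","driven_bracket","spare_head","conveyor","jar","bowl"):
        print(c,t,[(np.round(d["xyz"],4).tolist(),round(d["confidence"],2)) for d in viewer.mark_of(c,t)[:2]])
E
```

```text
0.0 [0.1813 0.5973 0.2301] [[-0.9569  0.2905 -0.0009]
 [ 0.2905  0.9569 -0.002 ]
 [ 0.0002 -0.0022 -1.    ]] 1.0033855982806144 0.0187
scene bolt_head [([0.5719, -0.0059, 0.1612], 0.49), ([0.4252, 0.4199, -0.0051], 0.37)]
scene driver [([0.5246, 0.0079, 0.1589], 0.79), ([0.617, 0.2257, 0.1752], 0.73)]
scene gap [([0.5771, -0.0049, 0.1894], 0.67)]
scene driven_bracket []
scene spare_head [([0.6134, 0.2255, 0.1607], 0.68)]
scene conveyor []
scene jar [([0.4966, 0.0982, 0.0001], 0.88)]
scene bowl [([0.7343, -0.0559, 0.1541], 0.88), ([0.5259, 0.0064, 0.1585], 0.65)]
side bolt_head [([0.5686, -0.0042, 0.1627], 0.41)]
side driver [([0.6135, -0.4766, -0.0002], 0.65), ([0.5283, -0.0021, 0.1544], 0.56)]
side gap [([0.5757, -0.0033, 0.1892], 0.95), ([0.7331, -0.0574, 0.1612], 0.51)]
side driven_bracket [([0.5561, 0.0031, 0.0007], 0.88)]
side spare_head [([0.6146, 0.221, 0.1618], 0.56)]
side conveyor []
side jar [([0.4922, 0.0994, 0.0007], 0.69), ([0.4239, 0.4188, 0.0006], 0.52)]
side bowl [([0.7329, -0.0582, 0.1579], 0.58)]
```

View pics/scene0.png

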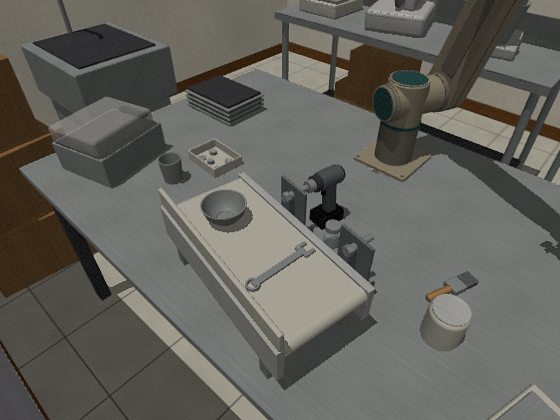

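View pics/side0.png

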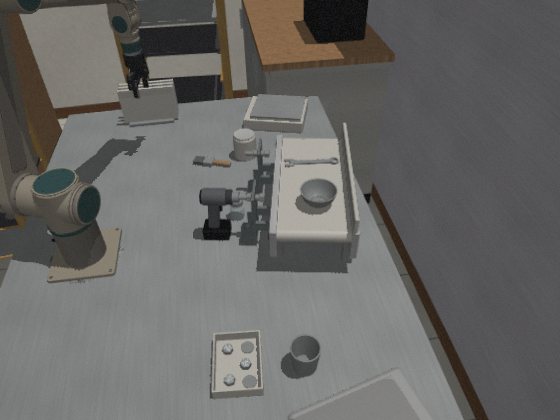

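The scene camera shows the driver at (325,190) on the right-hand bracket, next to the bowl. The side camera shows it at (215,210), also on the bracket nearer the bowl. The networks put the driven head at about (0.571, -0.005) and the spare at (0.614, 0.223), so the yaw is about -0.184 rad. I'm moving above the gap.

```bash
python3 -m creep '[0,0,-0.06,0,0,0,-1, -0.685,-0.579,-0.0875,0,0,-0.0354,-1, -0.685,-0.579,-0.0875,0,0,-0.0354,-1, -0.685,-0.579,-0.0875,0,0,-0.0354,-1, -0.685,-0.579,-0.0875,0,0,-0.0354,-1, -0.685,-0.579,-0.0875,0,0,-0.0354,-1, -0.685,-0.579,-0.0875,0,0,-0.0354,-1, -0.685,-0.579,-0.0875,0,0,-0.0354,-1, -0.685,-0.579,-0.0875,0,0,-0.0354,-1, -0.685,-0.579,-0.0875,0,0,-0.0354,-1]'
cat >> h.py <<'E'
def goal(p,yaw=-0.184):
    from scipy.spatial.transform import Rotation as R
    s=robot.read_state();T=np.array(s["ee_rot"]);c,n=np.cos(yaw),np.sin(yaw)
    G=np.array([[-c,-n,0],[-n,c,0],[0,0,-1]])
    print(s["time_s"],s["eef_pos"],"rows",np.round(T.T@(np.array(p)-s["eef_pos"])/.8,4),np.round(R.from_matrix(T.T@G).as_rotvec()/np.pi,4))
E
python3 -c "
from h import *
goal([.571,-.005,.3])"
```

```text
time_s: 1.9
eef_pos: [0.4267, 0.2186, 0.2936]
ee_rot: [[-0.983, 0.182, 0.001], [0.182, 0.983, 0.0], [-0.001, 0.001, -1.0]]
contact_force: [0.2, 0.6, 0.2]
gripper_width: 1.002
grasp_force: 0.0
1.9 [0.42670267 0.21859956 0.29355286] rows [-0.2283 -0.2419 -0.008 ] [0.0002 0.0003 0.0002]
```

```bash
python3 -m creep '[-0.228,-0.242,-0.008,0,0,0,-1, -0.228,-0.242,-0.008,0,0,0,-1, -0.228,-0.242,-0.008,0,0,0,-1, -0.228,-0.242,-0.008,0,0,0,-1, -0.228,-0.242,-0.008,0,0,0,-1, -0.228,-0.242,-0.008,0,0,0,-1, -0.228,-0.242,-0.008,0,0,0,-1, -0.228,-0.242,-0.008,0,0,0,-1]'
python3 - <<'E'
from h import *
s=robot.read_state();save("wrist","w1")
for t in("bolt_head","gap","driver","driven_bracket","conveyor"):
    print(t,[(np.round(d["xyz"],4).tolist(),round(d["confidence"],2)) for d in viewer.mark_of("wrist",t)[:2]])
    if t in("bolt_head","gap"):
      for c in("scene","side"):
        viewer.read_camera(c)
        print(c,t,[(np.round(d["xyz"],4).tolist(),round(d["confidence"],2)) for d in viewer.mark_of(c,t)[:2]])
goal([.571,-.005,.2])
# project gap outline expectations onto picture
c=viewer.read_camera("wrist");im=cv2.cvtColor(c["image"],cv2.COLOR_RGB2BGR)
M=np.eye(4);M[:3,:3]=s["ee_rot"];M[:3,3]=s["eef_pos"];W=np.linalg.inv(M@c["mount"])
yaw=-.184;X=np.array([np.cos(yaw),np.sin(yaw),0]);Y=np.array([-np.sin(yaw),np.cos(yaw),0]);h=np.array([.571,-.005,.16])
def line(a,b,col):
    q=cv2.projectPoints(np.array([a,b]),cv2.Rodrigues(W[:3,:3])[0],W[:3,3],c["mtx"],np.array(c["D"]))[0].reshape(-1,2)
    print(q.round().tolist());cv2.line(im,*[tuple(int(round(v)) for v in p) for p in q],col,1)
z=np.array([0,0,1])
line(h-.02*X-.05*Y+.03*z,h-.02*X+.05*Y+.03*z,(0,0,255))
line(h+.03*X-.1*Y+.005*z,h+.03*X+.1*Y+.005*z,(0,255,0))
line(h-.008*X+.0125*z,h+.008*X+.0125*z,(255,0,0))
cv2.imwrite("pics/w1o.png",im)
E
```

```text
time_s: 2.7
eef_pos: [0.5694, -0.0028, 0.2993]
ee_rot: [[-0.983, 0.183, -0.001], [0.183, 0.983, 0.001], [0.001, 0.001, -1.0]]
contact_force: [-0.4, 0.7, -0.4]
gripper_width: 0.998
grasp_force: 0.0
bolt_head [([0.574, -0.0067, 0.161], 0.75)]
scene bolt_head [([0.5721, -0.0044, 0.1596], 0.41)]
side bolt_head [([0.5719, -0.0041, 0.1583], 0.45)]
gap [([0.577, -0.0029, 0.1894], 0.88), ([0.4964, 0.0966, -0.0027], 0.17)]
scene gap [([0.5785, -0.0064, 0.1914], 0.86)]
side gap [([0.5782, -0.0039, 0.1886], 0.68), ([0.5573, 0.0003, 0.002], 0.29)]
driver [([0.5263, 0.0047, 0.1637], 0.73)]
driven_bracket [([0.5497, -0.0021, 0.0006], 0.72)]
conveyor [([0.5751, -0.0023, 0.1872], 0.74), ([0.6185, 0.0851, -0.0004], 0.57)]
3.4 [ 0.56993135 -0.00323129  0.29952901] rows [-0.0017 -0.0019  0.1244] [-0.      0.      0.0001]
[[227.0, 179.0], [340.0, 179.0]]
[[186.0, 221.0], [381.0, 221.0]]
[[283.0, 187.0], [283.0, 203.0]]
```

View pics/w1o.png

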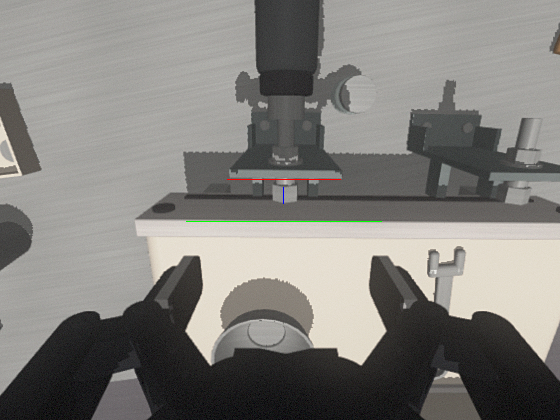

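The overlay fits: the plate's top edge is at row 179, the conveyor edge at row 221 and the head at about (285,193). I'll shift by about 2 mm and descend with the fingers open.

```bash
python3 -m creep '[-0.0026,-0.0005,0.05,0,0,0,-1, -0.0026,-0.0005,0.1,0,0,0,-1, -0.0026,-0.0005,0.12,0,0,0,-1, -0.0026,-0.0005,0.14,0,0,0,-1, -0.0026,-0.0005,0.155,0,0,0,-1, -0.0026,-0.0005,0.17,0,0,0,-1, -0.0026,-0.0005,0.18,0,0,0,-1, -0.0026,-0.0005,0.19,0,0,0,-1, -0.0026,-0.0005,0.198,0,0,0,-1, -0.0026,-0.0005,0.198,0,0,0,-1]'
python3 - <<'E'
from h import *
save("wrist","w2")
E
```

```text
time_s: 4.45
eef_pos: [0.5714, -0.004, 0.1403]
ee_rot: [[-0.983, 0.183, -0.001], [0.183, 0.983, 0.0], [0.001, -0.0, -1.0]]
contact_force: [-0.5, -0.0, -0.1]
gripper_width: 0.999
grasp_force: 0.0
```

View pics/w2.png

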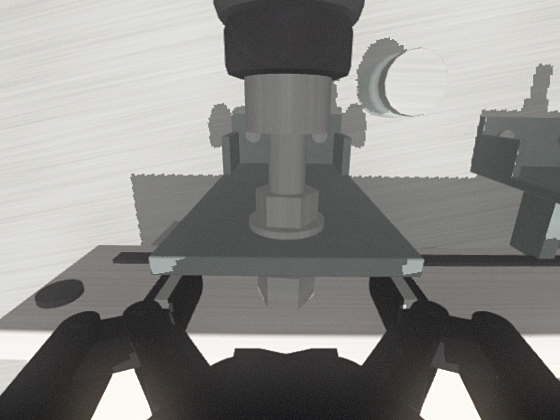

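The fingers stand in the gap, either side of the head at (286,285), with no contact. Closing now.

```bash
python3 -m creep '[0,0,0,0,0,0,1,0,0,0,0,0,0,1,0,0,0,0,0,0,1,0,0,0,0,0,0,1,0,0,0,0,0,0,1,0,0,0,0,0,0,1,0,0,0,0,0,0,1,0,0,0,0,0,0,1,0,0,0,0,0,0,1,0,0,0,0,0,0,1]'
python3 - <<'E'
from h import *
save("wrist","w3");print(viewer.mark_of("wrist","bolt_head")[:2])
E
```

```text
time_s: 5.5
eef_pos: [0.5721, -0.004, 0.1416]
ee_rot: [[-0.983, 0.183, 0.001], [0.183, 0.983, 0.0], [-0.001, 0.0, -1.0]]
contact_force: [-1.5, 0.2, 4.7]
gripper_width: 0.277
grasp_force: 58.8
[{'xyz': [0.574, -0.0087, 0.1617], 'confidence': 0.77}]
```

View pics/w3.png

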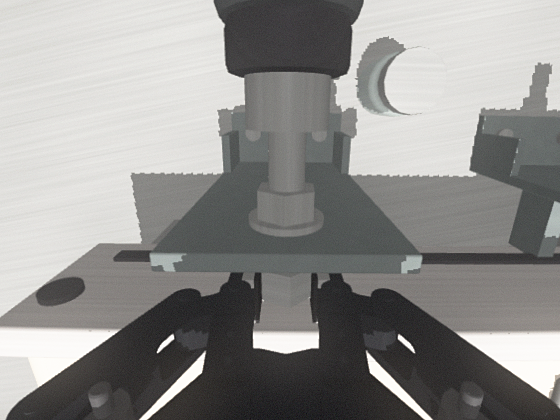

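The fingers hold the head on its flats at (286,285): opening 23.5 mm against 24 mm across flats, grip 59 N. I'll hold for about 11 s.

```bash
python3 -m creep '[0,0,0,0,0,0,1,0,0,0,0,0,0,1,0,0,0,0,0,0,1,0,0,0,0,0,0,1,0,0,0,0,0,0,1,0,0,0,0,0,0,1,0,0,0,0,0,0,1,0,0,0,0,0,0,1,0,0,0,0,0,0,1,0,0,0,0,0,0,1]' | grep -E "time|width|grasp"
python3 -m creep '[0,0,0,0,0,0,1,0,0,0,0,0,0,1,0,0,0,0,0,0,1,0,0,0,0,0,0,1,0,0,0,0,0,0,1,0,0,0,0,0,0,1,0,0,0,0,0,0,1,0,0,0,0,0,0,1,0,0,0,0,0,0,1,0,0,0,0,0,0,1]' >/dev/null
python3 -m creep '[0,0,0,0,0,0,1,0,0,0,0,0,0,1,0,0,0,0,0,0,1,0,0,0,0,0,0,1,0,0,0,0,0,0,1,0,0,0,0,0,0,1,0,0,0,0,0,0,1,0,0,0,0,0,0,1,0,0,0,0,0,0,1,0,0,0,0,0,0,1]' >/dev/null
python3 -m creep '[0,0,0,0,0,0,1,0,0,0,0,0,0,1,0,0,0,0,0,0,1,0,0,0,0,0,0,1,0,0,0,0,0,0,1,0,0,0,0,0,0,1,0,0,0,0,0,0,1,0,0,0,0,0,0,1,0,0,0,0,0,0,1,0,0,0,0,0,0,1]' >/dev/null
python3 -m creep '[0,0,0,0,0,0,1,0,0,0,0,0,0,1,0,0,0,0,0,0,1,0,0,0,0,0,0,1,0,0,0,0,0,0,1,0,0,0,0,0,0,1,0,0,0,0,0,0,1,0,0,0,0,0,0,1,0,0,0,0,0,0,1,0,0,0,0,0,0,1]' | grep -E "time|width|grasp"
python3 -m creep '[0,0,0,0,0,0,1,0,0,0,0,0,0,1,0,0,0,0,0,0,1,0,0,0,0,0,0,1,0,0,0,0,0,0,1,0,0,0,0,0,0,1,0,0,0,0,0,0,1,0,0,0,0,0,0,1,0,0,0,0,0,0,1,0,0,0,0,0,0,1]' >/dev/null
python3 -m creep '[0,0,0,0,0,0,1,0,0,0,0,0,0,1,0,0,0,0,0,0,1,0,0,0,0,0,0,1,0,0,0,0,0,0,1,0,0,0,0,0,0,1,0,0,0,0,0,0,1,0,0,0,0,0,0,1,0,0,0,0,0,0,1,0,0,0,0,0,0,1]' >/dev/null
python3 -m creep '[0,0,0,0,0,0,1,0,0,0,0,0,0,1,0,0,0,0,0,0,1,0,0,0,0,0,0,1,0,0,0,0,0,0,1,0,0,0,0,0,0,1,0,0,0,0,0,0,1,0,0,0,0,0,0,1,0,0,0,0,0,0,1,0,0,0,0,0,0,1]' >/dev/null
python3 -m creep '[0,0,0,0,0,0,1,0,0,0,0,0,0,1,0,0,0,0,0,0,1,0,0,0,0,0,0,1,0,0,0,0,0,0,1,0,0,0,0,0,0,1,0,0,0,0,0,0,1,0,0,0,0,0,0,1,0,0,0,0,0,0,1,0,0,0,0,0,0,1]' >/dev/null
python3 -m creep '[0,0,0,0,0,0,1,0,0,0,0,0,0,1,0,0,0,0,0,0,1,0,0,0,0,0,0,1,0,0,0,0,0,0,1,0,0,0,0,0,0,1,0,0,0,0,0,0,1,0,0,0,0,0,0,1,0,0,0,0,0,0,1,0,0,0,0,0,0,1]' >/dev/null
python3 -m creep '[0,0,0,0,0,0,1,0,0,0,0,0,0,1,0,0,0,0,0,0,1,0,0,0,0,0,0,1,0,0,0,0,0,0,1,0,0,0,0,0,0,1,0,0,0,0,0,0,1,0,0,0,0,0,0,1,0,0,0,0,0,0,1,0,0,0,0,0,0,1]'
python3 -c "from h import *; save('wrist','w4')"
```

```text
time_s: 6.6
gripper_width: 0.273
grasp_force: 58.8
time_s: 10.6
gripper_width: 0.272
grasp_force: 58.8
time_s: 16.6
eef_pos: [0.5721, -0.004, 0.1415]
ee_rot: [[-0.983, 0.183, 0.001], [0.183, 0.983, 0.0], [-0.001, 0.0, -1.0]]
contact_force: [-1.5, 0.2, 4.7]
gripper_width: 0.277
grasp_force: 58.8
```

View pics/w4.png

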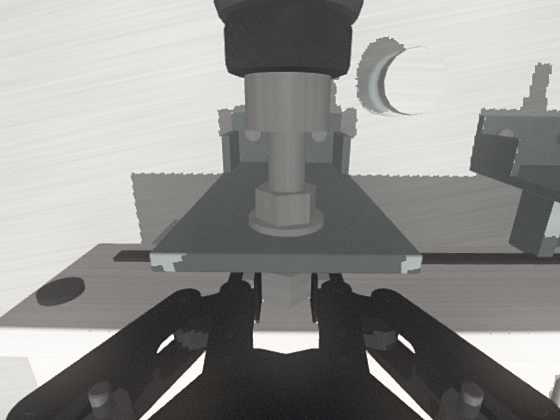

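The head at (286,285) has not moved, while the nut at (286,205) shows different facets than before. It has been held for about 11 s, which should be past half a turn, so I'm handing in.

```bash
python3 -c "from rig import robot; print(robot.sign_off())"
```

```text
the job is handed in; nothing more can be done
None
```

I gripped the driven bolt's head at 59 N and held it still for about 11 s, roughly 4.4 rad of nut travel at the stated 0.4 rad/s (not measured directly), then handed the job in still gripping; no result came back.

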